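# Vent a canister and take off its safety cap

### The arm

A 7-joint arm with a two-finger parallel gripper is mounted at the origin on a cart in front of the work surface, level with it; the furniture and walls round the work are solid. World frame = base frame: x ahead of the robot, y to its left, z up, the work surface at z = 0. Lengths are in m, angles in degrees, forces in N, time in s.
With the tool pointing down it reaches from about 0.4 to 0.85 m from the base axis. Payload 4.4 kg.
Tool frame: the origin (TCP) lies on the centre line of the jaws, within the pads' length; the fingertips stand 19 mm ahead of it and the grasp point (between the pads) is the TCP; z points along the fingers, y is the line along which they close (so a half turn about z gives the same grasp; the last joint's range is limited). The gripper opens to 94 mm and grips with 3 to 60 N. Pads are 16 mm wide; open, the fingers measure 119 mm over their backs; the gripper's body (75 mm by 177 mm) begins 78 mm behind the grasp point.
Start: joints at [-74.301, 36.005, 2.206, 86.941, -1.547, 57.084, -1.146], TCP at [0.217, 0.613, 0.224] pointing down, gripper open.
Joint ranges: [-175.42, 175.42], [-21.48, 121.26], [-71.46, 75.88], [10.55, 141.38], [-63.04, 243.04], [13.31, 113.54], [-168.57, 168.57]. Speed limits (degrees/s): [147.25, 147.25, 180, 180, 180, 180, 180].

### API

Orientations are given as [roll, pitch, yaw] about the fixed x, y, z axes, in that order (R = Rz(yaw) Ry(pitch) Rx(roll)).
In Python, from workcell import r gives the robot as it stands. The module is installed in compiled form; this text tells all that it offers.
- The arm moves only by the shell command python3 -m handwheel 'ROWS' [OPENING] [FORCE]. ROWS is text: rows parted by semicolons, each of 6 numbers parted by spaces: the shift along the tool's x, y, z in cm, then the turn, a rotation vector about the tool's x, y, z in degrees. In form: dx dy dz rx ry rz; .... A call has 1 to 10 rows; each row is the pose to reach, as a shift and turn from the pose commanded when the call began, along the tool's axes at that moment; what a row does not reach only later rows make up. A row lasts 1/8 s, in which the tool goes at most 62.5 mm and 10.7 degrees, less where a joint would pass 70% of its speed; a pose out of reach is approached as far as the arm can. A call with a gripper value outside its range is refused whole. OPENING is the finger opening in cm, from 0 to 9.4, set as the call begins (- or left out, the last holds). The fingers move at their own pace and stop on an object; FORCE is the grip in N (left out, the last holds). Time passes only in rows, so rows that repeat a pose let the fingers close. It gives the time, the measured TCP pose, the force, the opening and the grip force at its end, in the units of the state.
- r.state(): the state, without advancing time (a new reading comes with each control period).
- r.get_image(name): name is "side" or "top" or "wrist"; returns a dict with "image" (400x640x3 uint8, red, green, blue), "depth" (400x640 float32, m along the optical axis (not along the pixel's ray), 0 where there is no reading), "fx", "fy", "cx", "cy" (pixels), "R" (3x3) and "t" (3): a world point X has camera coordinates R X + t; the wrist camera has in their place "mount" (4x4, takes a point from camera to tool coordinates, whose origin is the TCP and whose axes are the flange's). Camera axes: x right, y down, z forward; pixel columns grow to the right and rows downward; lengths in m; the calibration is good to about 2 mm. A picture is of the moment at which its call begins: read the wrist's pose just before it.
- r.close_job(): hands the job in; it is judged then, once.
The state is a dict: "time": time; "joints": joint angles; "dq": joint speeds; "effort": joint torques, N m; "position": TCP position; "eef_rot": TCP orientation; "ft_force": force on the tool from outside, world axes, zero at the start; "torque": the same for the moment, N m; "finger_gap": finger opening in m; "grasp_force": force on a finger pad.
Only numpy, scipy, OpenCV 4.12 (cv2) and the standard library are available. Lean on these libraries where they do the work, as an engineer would, in place of code of your own. Each camera call takes 0.05 s, during which the arm holds its last target. There are 200 camera calls.

### The job

The blade-cleaner canister in the steel cradle has to be opened. Let its pressure off first: pull the round knob of the vent valve all the way out along its stem until it clicks, then push it fully home again. Then press the push-and-turn safety cap down, twist it anticlockwise while it is pressed until it is free, and finish holding the cap level in the gripper, lifted about 6 cm straight above the neck; do not put it down or let go, and leave the other things on the table where they are.

Things in the scene. Friction and masses are not known exactly. Their poses are not given: they have to be found in the camera images.
- canister: Grey plastic canister, 100 x 190 x 229 mm (x, y, z), in a low dark steel cradle 130 x 212 mm fixed to the saw table. Origin: centre of the cradle's underside, on the table. x points from its front to its back, y along its length, z up. Its flat top is 235 mm above the table and carries the capped neck (50 mm towards +y) and the vent valve (50 mm towards -y). Place varies, right of the saw blade.
- valve (a point): Top centre of the aluminium vent valve block (36 x 34 mm, its top 281 mm above the table) near the front edge of the canister's top, 100 mm from the neck along -y. The vent knob sticks out of it to the front, along the canister's -x.
- neck (a point): Centre of the rim of the canister's neck, 261 mm above the table, 26 mm above the canister's top; axes as the canister's. The neck is vertical. The saw guard's clear side plates, up to 222 mm above the table and hard to see, reach along y into this area: keep the fingertips higher than 230 mm here.
- cap: Black round ribbed safety cap, 54 mm in diameter, 27 mm high, about 50 g, a loose hollow part over the neck with 1.5 mm side play. Origin: centre of its open lower rim, z up along its axis. At the start the origin is 17 mm below the neck rim (244 mm above the table) and x lies along the canister's x within 2 degrees.
- cap_top (a point): Centre of the cap's top face, 27 mm above the cap's origin. A spring (5 N, rising to 10 N) holds the cap up in locking notches, where it will not turn. Pressed, it goes down 5 mm to a hard stop; from 3 mm on it can be turned anticlockwise seen from above (clockwise is blocked). Turned by 45 to 135 degrees (75 is good) it is free and lifts straight off.
- vent_knob (a joint): Travel of the vent knob along the canister's -x: 0 = home (pushed in), 0.025 m = fully out, hard stops at both ends. A two-position detent holds it at either end: about 7 N gets it past the half-way hump, after which it snaps to the other end.
- vent_knob_grip (a point): Middle of the vent knob, on its axis: a knurled dark steel cylinder, 26 mm in diameter, 30 mm long, axis along the canister's x, overhanging the canister's front. 262 mm above the table; when home, 71 mm in front of the canister's middle with 7 mm of bare stem behind the knob. Axes as the canister's. Moves with the knob.
- spanner: Bystander: steel open-end spanner, 148 mm long, 9 mm high, lying in front of the canister.
- bolt: Bystander: hex bolt with nut, 68 mm long, 19 mm high, lying in front of the canister.
- tape: Bystander: pocket tape measure, 38 x 78 x 63 mm, in front of the saw blade.
- tin: Bystander: shallow round tin, 70 mm in diameter, 40 mm high, left of the tape measure.
- driver: Bystander: screwdriver, 197 mm long, 30 mm high, at the left front.
There are look-alikes about, which are no part of the job. Leave any blue look-alike of the cap alone.

How it is judged:
By the outcome, as a careful person would: the job done as asked, in the order asked, and still so for the second after the job is handed in, while the arm keeps its last pose, push and grip.
It also fails if it takes over 48 s, if anything falls off the work surface, if the arm or the gripper's body presses on something with over 40 N, if the wrist force passes 120 N, or if a joint passes its speed limit or range.

## Working session

There is one attempt and no reset: what is moved stays moved. The work goes in short steps, Python scripts to look and compute and a shell command to move; the robot and the scene stay as the last step left them, time stands still between calls to the robot, and variables do not carry over. Pictures are saved under pics/ and viewed, at most 10 in all, crops included, and the job is handed in when it is done.

```bash
mkdir -p pics
python3 - <<'E'
from workcell import r
import cv2,numpy as np
for n in("top","side"):
    d=r.get_image(n);cv2.imwrite(f"pics/{n}0.png",d["image"][:,:,::-1]);np.savez(f"{n}0.npz",**d)
    print(n,d["fx"],d["cx"],d["cy"],d["R"].round(3).tolist(),d["t"].round(3).tolist())
s=r.state();print({k:np.round(v,3).tolist() for k,v in s.items()})
E
```

```text
top 476.86313893970066 313.3328083018785 203.38283556204763 [[-0.085, -0.996, 0.003], [-0.882, 0.074, -0.466], [0.464, -0.042, -0.885]] [0.113, 0.498, 1.657]
side 440.7891190702676 318.2603858809047 201.2909129330958 [[0.865, -0.501, 0.012], [-0.409, -0.719, -0.562], [0.291, 0.482, -0.827]] [-0.382, 0.35, 1.162]
{'time': 0.1, 'joints': [-74.301, 36.053, 2.201, 86.988, -1.547, 57.086, -1.146], 'dq': [0.04, -0.162, 0.009, -0.045, -0.034, 0.031, 0.067], 'effort': [0.003, -55.079, 1.147, -18.712, -0.052, 0.019, 0.0], 'position': [0.216, 0.612, 0.224], 'eef_rot': [-179.902, -0.0, 160.532], 'ft_force': [-0.408, 0.574, 1.024], 'torque': [0.015, 0.064, -0.019], 'grasp_force': 0.0, 'finger_gap': 0.094}
```

View pics/top0.png

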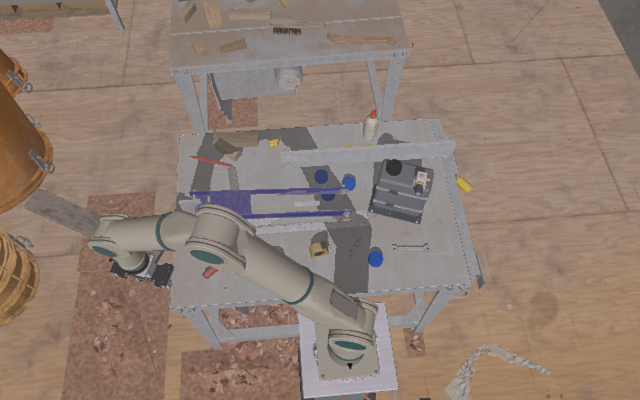

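View pics/side0.png

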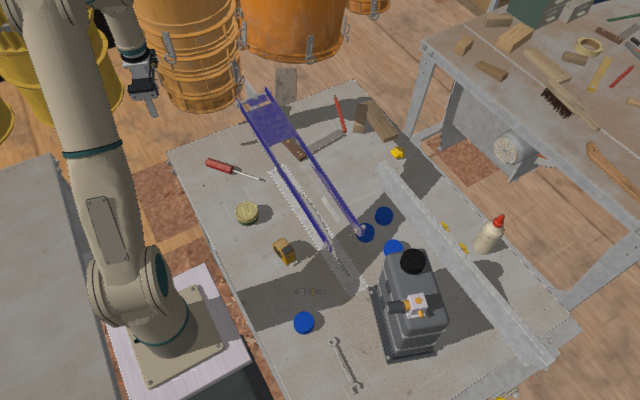

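The canister stands at top (403,190) / side (412,300). Its black cap is at top (394,167) / side (413,261), and the valve at top (422,180) / side (416,305). Cap candidates: one black disc, plus blue discs at top (321,176), (348,183), (328,195) and (376,258). The black one on the canister fits the description. I'll check it in an enlarged crop.

```bash
cat > h.py <<'E'
import numpy as np,cv2
def ray(d,u,v):
    R,t=d["R"],d["t"];o=-R.T@t
    return o,R.T@np.array([(u-d["cx"])/d["fx"],(v-d["cy"])/d["fy"],1.])
def onz(d,u,v,z):
    o,w=ray(d,u,v);return o+w*(z-o[2])/w[2]
def tri(a,pa,b,pb):
    o1,w1=ray(a,*pa);o2,w2=ray(b,*pb)
    s=np.linalg.lstsq(np.c_[w1,-w2],o2-o1,rcond=None)[0]
    p,q=o1+s[0]*w1,o2+s[1]*w2;return (p+q)/2,np.linalg.norm(p-q)
def dep(d,u,v):
    z=float(d["depth"][v,u]);o,w=ray(d,u,v);return o+w*z
def wrist(r):
    from scipy.spatial.transform import Rotation as S
    s=r.state();d=r.get_image("wrist");T=np.eye(4)
    T[:3,:3]=S.from_euler("xyz",s["eef_rot"],degrees=True).as_matrix();T[:3,3]=s["position"]
    M=np.linalg.inv(T@d["mount"]);d["R"]=M[:3,:3];d["t"]=M[:3,3];return d
E
python3 - <<'E'
import cv2,numpy as np
from h import *
T=dict(np.load("top0.npz"));S=dict(np.load("side0.npz"))
a=cv2.resize(T["image"][145:235,355:455],None,fx=4,fy=4,interpolation=2)
b=cv2.resize(S["image"][235:365,355:465],(305,360),interpolation=2)
cv2.imwrite("pics/crop1.png",np.hstack([a,b])[:,:,::-1])
c={}
for n,d,(x,y) in(("T",T,(394,167)),("S",S,(413,261))):
    m=(d["image"].max(2)<45).astype(np.uint8)
    k,l,st,ce=cv2.connectedComponentsWithStats(m);i=l[y,x];print(n,i,st[i],ce[i]);c[n]=ce[i]
print(tri(T,c["T"],S,c["S"]))
for d,p in((T,(394,167)),(S,(413,261)),(T,(422,176)),(S,(416,303)),(T,(398,190))):print(dep(d,*p).round(3))
E
```

```text
T 0 [     0      0    640    400 255989] [319.49871284 199.49289618]
S 45 [400 249  26  26 522] [412.79885057 261.11494253]
(array([ 0.89343787,  0.00907142, -0.51995699]), np.float64(0.05312573675321871))
[ 0.547 -0.217  0.274]
[ 0.554 -0.225  0.27 ]
[ 0.499 -0.306  0.28 ]
[ 0.496 -0.31   0.278]
[ 0.494 -0.234  0.2  ]
```

View pics/crop1.png

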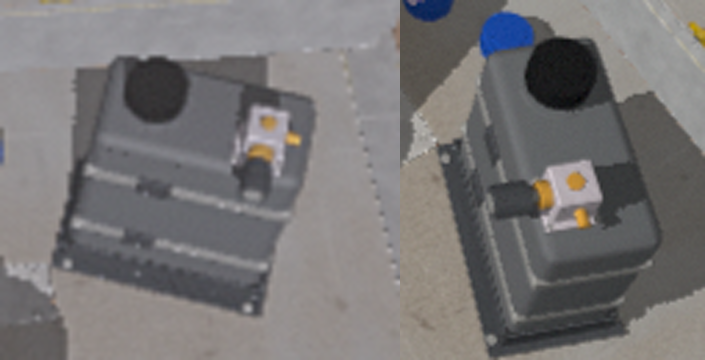

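The crop shows a black ribbed cap on the canister top at top (394,167). The dark knob sticks out of the aluminium block towards the robot at top (419,190). The blue discs lie elsewhere, so the black one is the cap.

Run:
```python
import cv2,numpy as np
from h import *
T=dict(np.load("top0.npz"));S=dict(np.load("side0.npz"))
print("cap",tri(T,(394,167),S,(412.5,260)))
print("valve",tri(T,(422,175.5),S,(418.1,301.8)))
sx=lambda x,y:(355+(x-400)/2.773,235+y/2.77)
tx=lambda x,y:(355+x/4,145+y/4)
print("knob mid",tri(T,tx(257,175),S,sx(515,199)))
a,b=onz(T,*tx(62,265),.01),onz(T,*tx(250,310),.01);print(a,b,"yaw",np.degrees(np.arctan2(-(b-a)[0],(a-b)[1])))
a,b=onz(S,*sx(440,145),.01),onz(S,*sx(492,352),.01);print(a,b,"yaw",np.degrees(np.arctan2(-(b-a)[0],(a-b)[1])))
```

```text
cap (array([ 0.55709035, -0.22055655,  0.26058779]), np.float64(0.0029545279148630475))
valve (array([ 0.50381458, -0.30888629,  0.27420719]), np.float64(0.0012402281311656373))
knob mid (array([ 0.46042606, -0.29285542,  0.26202307]), np.float64(0.0016518525177991181))
[ 0.51120148 -0.15781418  0.01      ] [ 0.44686526 -0.33455671  0.01      ] yaw 20.002059459523732
[ 0.51987775 -0.15071736  0.01      ] [ 0.44820994 -0.34299228  0.01      ] yaw 20.442243229215276
```

```bash
python3 -m handwheel '-4 -2 -6 0 0 10; -38 -18 -18 0 0 90; -38 -18 -18 0 0 90; -38 -18 -18 0 0 90; -38 -18 -18 0 0 90; -38 -18 -18 0 0 90; -38 -18 -18 0 0 90; -38 -18 -18 0 0 90; -38 -18 -18 0 0 90; -38 -18 -18 0 0 90'
```

```text
time: 1.35
position: [0.5148, 0.3163, 0.404]
eef_rot: [-180.0, 0.0, 70.6]
ft_force: [-0.7, -0.8, 0.3]
finger_gap: 0.0939
grasp_force: 0.0
```

```bash
python3 -m handwheel '-57 15 -1.5 0 0 90; -57 15 -1.5 0 0 90; -57 15 -1.5 0 0 90; -57 15 -1.5 0 0 90; -57 15 -1.5 0 0 90; -57 15 -1.5 0 0 90; -57 15 -1.5 0 0 90; -57 15 -1.5 0 0 90; -57 15 -1.5 0 0 90; -57 15 -1.5 0 0 90' 6
python3 - <<'E'
from workcell import r
from h import *
d=wrist(r);np.savez("w1.npz",**d);cv2.imwrite("pics/w1.png",d["image"][:,:,::-1]);print(d["mount"].round(3).tolist(),d["fx"],r.state()["position"],r.state()["joints"])
E
```

```text
time: 2.6
position: [0.465, -0.2739, 0.4193]
eef_rot: [179.9, 0.0, -19.6]
ft_force: [-0.8, 0.3, -0.0]
finger_gap: 0.0601
grasp_force: 0.0
[[0.0, -0.971, -0.239, 0.069], [1.0, 0.0, -0.0, 0.001], [0.0, -0.239, 0.971, -0.16], [0.0, 0.0, 0.0, 1.0]] 342.9639180898772 [ 0.4642922  -0.27634442  0.41941571] [ -8.40555565  24.90900003  56.80627757  87.49160228 -20.85481837
  78.89149683 -59.77586974]
```

View pics/w1.png

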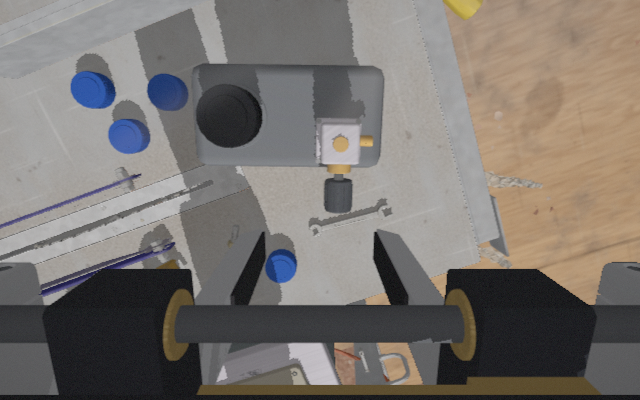

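Wrist view: knob at (338,195), valve top at (341,142) and cap top at (229,115). The canister edges lie nearly parallel to the image axes, so the tool yaw already matches.

Run:
```python
from workcell import r
from h import *
W=dict(np.load("w1.npz"));T=dict(np.load("top0.npz"))
s=r.state();p=s["position"];print(p,s["eef_rot"])
im=W["image"].astype(int);g=im.max(2)
k=im[174:220,310:370].max(2)<75
ys,xs=np.nonzero(k);print("dark",xs.min()+310,xs.max()+310,ys.min()+174,ys.max()+174)
for i in range(0,46,3):
    q=np.nonzero(k[i])[0];print(174+i,(q.min()+310,q.max()+310) if len(q) else None,end=";")
print()
print("knob z",dep(W,338,190),onz(W,338,180,.275),onz(W,338,205,.275),onz(W,338,195,.262))
print("cap",dep(W,229,110),onz(W,229,114,.271),tri(W,(229,114),T,(394,167)))
print("valve",dep(W,350,150),onz(W,341,142,.281),tri(W,(341,142),T,(422,175.5)))
a,b=onz(W,210,66,.235),onz(W,365,67,.235);print("yaw",np.degrees(np.arctan2((a-b)[1],(a-b)[0]))-90)
```

```text
[ 0.4642922  -0.27634442  0.41941571] [ 1.79783177e+02 -8.74465433e-03 -1.97257510e+01]
dark 325 351 178 210
174 None;177 None;180 (np.int64(326), np.int64(350));183 (np.int64(325), np.int64(329));186 (np.int64(327), np.int64(327));189 (np.int64(326), np.int64(328));192 (np.int64(327), np.int64(327));195 (np.int64(326), np.int64(327));198 (np.int64(325), np.int64(327));201 (np.int64(325), np.int64(328));204 (np.int64(325), np.int64(327));207 (np.int64(325), np.int64(328));210 (np.int64(327), np.int64(327));213 None;216 None;219 None;
knob z [ 0.46321083 -0.29299383  0.27516288] [ 0.47188136 -0.2959619   0.275     ] [ 0.44988018 -0.28845462  0.275     ] [ 0.45573674 -0.2912107   0.262     ]
cap [ 0.56104965 -0.2272154   0.27339602] [ 0.55819229 -0.22533183  0.271     ] (array([ 0.55934884, -0.22186911,  0.25475293]), np.float64(0.0009662413210042443))
valve [ 0.49414649 -0.31439979  0.27855061] [ 0.50351716 -0.30913118  0.281     ] (array([ 0.50329646, -0.30878894,  0.27594265]), np.float64(0.0011511344435584665))
yaw -19.939358325058777
```

```bash
python3 -m handwheel '0.1 1.7 4 0 0 0; 0.1 1.7 10 0 0 0; 0.1 1.7 13 0 0 0; 0.1 1.7 13 0 0 0; 0.1 1.7 13 0 0 0'
python3 - <<'E'
from workcell import r
from h import *
print(r.state()["position"])
d=wrist(r);np.savez("w2.npz",**d);cv2.imwrite("pics/w2.png",d["image"][:,:,::-1])
E
```

```text
time: 3.28
position: [0.4624, -0.2873, 0.2906]
eef_rot: [180.0, -0.1, -19.4]
ft_force: [-0.8, 0.8, -0.1]
finger_gap: 0.0602
grasp_force: 0.0
[ 0.46244946 -0.28730761  0.29064621]
```

View pics/w2.png

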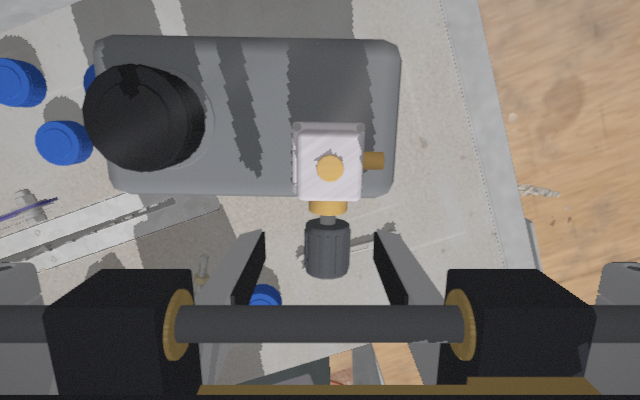

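Knob at (327,248), a little right of the jaw centre line (319). The cap is at left (137,117).

Run:
```python
from workcell import r
from h import *
W=dict(np.load("w2.npz"));V=dict(np.load("w1.npz"))
print("knob",onz(W,327,224,.275),onz(W,327,273,.275), tri(V,(338,180),W,(327,224)))
print("cap",dep(W,137,117),onz(W,137,117,.271),tri(V,(229,114),W,(137,117)))
print("valve",onz(W,330,167,.281),tri(V,(341,142),W,(330,167)))
a,b=onz(W,120,36,.235),onz(W,380,41,.235);print("yaw",np.degrees(np.arctan2((a-b)[1],(a-b)[0]))-90)
s=r.state();p=s["position"];k=np.array([.461,-.2925,.262]);c=np.radians(s["eef_rot"][2]);v=k-p;print(v@[np.cos(c),np.sin(c),0],v@[np.sin(c),-np.cos(c),0],v[2])
```

```text
knob [ 0.47323803 -0.29687047  0.275     ] [ 0.44627497 -0.28755935  0.275     ] (array([ 0.4696057 , -0.2958919 ,  0.26310201]), np.float64(2.5437259799783134e-05))
cap [ 0.55781113 -0.22443827  0.27217668] [ 0.5580137  -0.22386716  0.271     ] (array([ 0.55742761, -0.22644514,  0.27612054]), np.float64(0.0006191153767015264))
valve [ 0.50264044 -0.30845819  0.281     ] (array([ 0.50473962, -0.30864316,  0.29530949]), np.float64(0.00012416876559619627))
yaw -20.383902555008248
0.00019833387178883099 0.005148676998571294 -0.028984260749758628
```

```bash
python3 -m handwheel '-0.1 0.5 2.9 0 0 0.7; -0.1 0.5 2.9 0 0 0.7; -0.1 0.5 2.9 0 0 0.7' && python3 -m handwheel '0 0 0 0 0 0; 0 0 0 0 0 0; 0 0 0 0 0 0; 0 0 0 0 0 0' 0 30
```

```text
time: 3.7
position: [0.4597, -0.2921, 0.2619]
eef_rot: [180.0, -0.1, -20.1]
ft_force: [0.8, -0.5, -0.3]
finger_gap: 0.06
grasp_force: 0.0
time: 4.2
position: [0.4593, -0.2911, 0.2606]
eef_rot: [-179.9, 0.0, -20.2]
ft_force: [0.5, 0.2, 2.8]
finger_gap: 0.0252
grasp_force: 30.0
```

```bash
python3 -m handwheel '-0.5 0 0 0 0 0; -1 0 0 0 0 0; -1.5 0 0 0 0 0; -2 0 0 0 0 0; -2.4 0 0 0 0 0; -2.7 0 0 0 0 0; -2.7 0 0 0 0 0; -2.7 0 0 0 0 0'
```

```text
time: 5.2
position: [0.4357, -0.2824, 0.2606]
eef_rot: [180.0, -0.2, -20.1]
ft_force: [5.4, 0.7, -1.1]
finger_gap: 0.025
grasp_force: 30.0
```

```bash
python3 -m handwheel '-0.2 0 0 0 0 0; -0.3 0 0 0 0 0; -0.3 0 0 0 0 0'
python3 - <<'E'
from workcell import r
from h import *
d=wrist(r);np.savez("w3.npz",**d);cv2.imwrite("pics/w3.png",d["image"][100:330,180:480,::-1])
E
```

```text
time: 5.58
position: [0.4356, -0.2824, 0.2606]
eef_rot: [179.9, -0.5, -20.1]
ft_force: [12.1, -1.9, -8.8]
finger_gap: 0.0253
grasp_force: 30.0
```

View pics/w3.png

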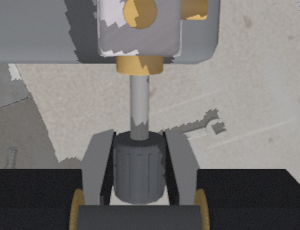

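The stem is drawn out fully (crop (140,105)). The knob is still in the jaws and sits at the hard stop, since the force rises with no further motion. Next I push it home.

```bash
python3 -m handwheel '0.6 0 0 0 0 0; 1.2 0 0 0 0 0; 1.8 0 0 0 0 0; 2.4 0 0 0 0 0; 2.9 0 0 0 0 0; 3.3 0 0 0 0 0; 3.3 0 0 0 0 0; 3.3 0 0 0 0 0'
```

```text
time: 6.62
position: [0.4593, -0.2912, 0.2605]
eef_rot: [-179.8, 0.3, -20.2]
ft_force: [-4.3, 8.0, 10.0]
finger_gap: 0.0252
grasp_force: 30.0
```

```bash
python3 -m handwheel '-0.3 0 0 0 0 0; -0.3 0 0 0 0 0' && python3 -m handwheel '0 0 0 0 0 0; 0 0 0 0 0 0; 0 0 0 0 0 0; 0 0 -4 0 0 0; 0 0 -9 0 0 0; 4 -5.5 -11 0 0 0; 7 -9.7 -11 0 0 0; 7 -9.7 -11 0 0 0; 7 -9.7 -11 0 0 0; 7 -9.7 -11 0 0 0' 7.6
python3 - <<'E'
from workcell import r
from h import *
print(r.state()["position"],r.state()["joints"])
d=wrist(r);np.savez("w4.npz",**d);cv2.imwrite("pics/w4.png",d["image"][:,:,::-1])
E
```

```text
time: 6.88
position: [0.4592, -0.2911, 0.2605]
eef_rot: [-179.9, 0.0, -20.2]
ft_force: [2.2, 5.1, 3.9]
finger_gap: 0.0254
grasp_force: 30.0
time: 8.12
position: [0.5567, -0.2263, 0.3706]
eef_rot: [180.0, 0.0, -20.4]
ft_force: [0.5, -0.2, 1.0]
finger_gap: 0.0762
grasp_force: 0.0
[ 0.55671289 -0.22630074  0.37063888] [-10.93331612  32.86233483  53.79372597  83.53402449 -26.65926061
  77.06116436 -65.94342291]
```

View pics/w4.png

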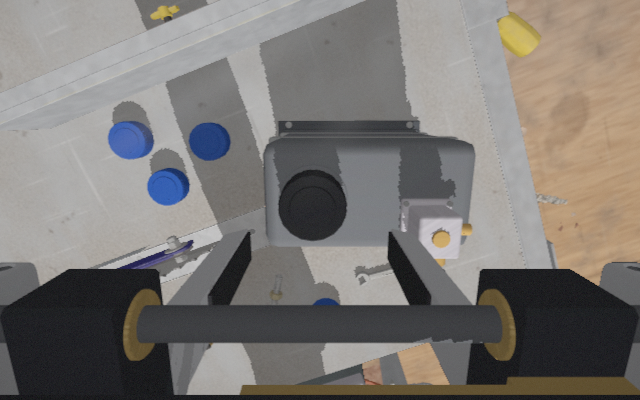

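The cap sits between the jaws at (313,205) and the blue look-alikes are well to the left. The finger hides the knob. I'll compute the remaining shift.

Run:
```python
from workcell import r
from h import *
W=dict(np.load("w4.npz"));V=dict(np.load("w2.npz"))
m=(W["image"].max(2)<50).astype(np.uint8);m[:, :265]=0;m[246:]=0;m[:,380:]=0
k,l,st,ce=cv2.connectedComponentsWithStats(m);i=l[205,313] or 1+st[1:,4].argmax();print(st[i],ce[i])
pts=[]
for v in range(165,245,2):
  for u in range(275,352,2):
    q=dep(W,u,v)
    if .268<q[2]<.28: pts.append(q)
pts=np.array(pts);c,_=cv2.minEnclosingCircle(pts[:,:2].astype(np.float32)*1000);print("cap depth",c,_,pts.mean(0))
k=onz(W,313,206,.271);print(k,tri(V,(137,117),W,(313,206)))
s=r.state();p=s["position"];y=np.radians(s["eef_rot"][2])
for k in(k,np.r_[np.array(c)/1000,.263]):
  v=k-p;print(v@[np.cos(y),np.sin(y),0],v@[np.sin(y),-np.cos(y),0],.263-p[2],p)
```

```text
[ 279  170   67   70 3560] [312.12359551 205.40955056]
cap depth (557.5475463867188, -221.81666564941406) 27.033092498779297 [ 0.55843434 -0.22208692  0.27143448]
[ 0.55925714 -0.22350634  0.271     ] (array([ 0.55855169, -0.22307162,  0.26888211]), np.float64(0.0005608524887827028))
0.0013271340818603542 -0.0033110074883520146 -0.10772173529875173 [ 0.55686187 -0.22614958  0.37072174]
-0.0008631747296468264 -0.004301074287576998 -0.10772173529875173 [ 0.55686187 -0.22614958  0.37072174]
```

```bash
python3 -m handwheel '0 -0.4 3 0 0 0.2; 0 -0.4 7 0 0 0.2; 0 -0.4 10 0 0 0.2; 0 -0.4 10.7 0 0 0.2; 0 -0.4 10.7 0 0 0.2; 0 -0.4 10.7 0 0 0.2' && python3 -m handwheel '0 0 0 0 0 0; 0 0 0 0 0 0; 0 0 0 0 0 0; 0 0 0 0 0 0' 0 55
```

```text
time: 8.93
position: [0.5601, -0.2218, 0.2649]
eef_rot: [180.0, -0.1, -20.4]
ft_force: [-0.0, 0.5, 0.9]
finger_gap: 0.0761
grasp_force: 0.0
time: 9.43
position: [0.5596, -0.2213, 0.2638]
eef_rot: [180.0, -0.0, -20.4]
ft_force: [0.2, -0.8, 2.5]
finger_gap: 0.0538
grasp_force: 55.0
```

```bash
python3 -m handwheel '0 0 0.3 0 0 0; 0 0 0.6 0 0 0; 0 0 0.6 0 0 0; 0 0 0.6 0 0 0'
```

```text
time: 9.93
position: [0.5596, -0.2213, 0.2588]
eef_rot: [-180.0, -0.1, -20.4]
ft_force: [-2.2, 1.1, 10.1]
finger_gap: 0.0533
grasp_force: 55.0
```

```bash
python3 -m handwheel '0 0 0.1 0 0 -10; 0 0 0.1 0 0 -20; 0 0 0.1 0 0 -30; 0 0 0.1 0 0 -40; 0 0 0.1 0 0 -50; 0 0 0.1 0 0 -60; 0 0 0.1 0 0 -70; 0 0 0.1 0 0 -78; 0 0 0.1 0 0 -78; 0 0 0.1 0 0 -78'
```

```text
time: 11.18
position: [0.5601, -0.22, 0.2587]
eef_rot: [180.0, -0.2, 57.7]
ft_force: [-3.1, 3.8, 15.6]
finger_gap: 0.0537
grasp_force: 55.0
```

Run:
```python
from workcell import r
s=r.state();print(s["position"],s["eef_rot"],s["ft_force"],s["torque"],s["joints"])
```

```text
[ 0.56008563 -0.21996982  0.25873005] [ 1.79951457e+02 -1.64625508e-01  5.76888895e+01] [-3.13593848  3.81111759 15.61491638] [0.81570505 1.03426159 0.11930192] [  1.4822017   32.25894156  28.1595231   93.20763444 -17.31036878
  58.8176987    2.67465557]
```

```bash
python3 -m handwheel '0 0 -1 0 0 0; 0 0 -2 0 0 0; 0 0 -3 0 0 0; 0 0 -3 0 0 0' && python3 -m handwheel '0 0 -1.5 0 0 0; 0 0 -3 0 0 0; 0 0 -4.5 0 0 0; 0 0 -5.1 0 0 0; 0 0 -5.1 0 0 0; 0 0 -5.1 0 0 0; 0 0 -5.1 0 0 0'
python3 - <<'E'
from workcell import r
from h import *
d=wrist(r);np.savez("w5.npz",**d);e=r.get_image("side");np.savez("side5.npz",**e)
b=cv2.resize(e["image"][200:370,330:480],(360,408))
a=cv2.resize(d["image"],(440,275));a=np.vstack([a,np.zeros((133,440,3),np.uint8)])
cv2.imwrite("pics/f5.png",np.hstack([a,b])[:,:,::-1])
E
```

```text
time: 11.68
position: [0.5599, -0.2214, 0.2871]
eef_rot: [179.9, -0.0, 57.6]
ft_force: [-0.1, -0.1, -0.7]
finger_gap: 0.0533
grasp_force: 55.0
time: 12.55
position: [0.5593, -0.2208, 0.3369]
eef_rot: [-179.9, 0.0, 57.6]
ft_force: [-0.2, -0.1, -0.1]
finger_gap: 0.0536
grasp_force: 55.0
```

View pics/f5.png

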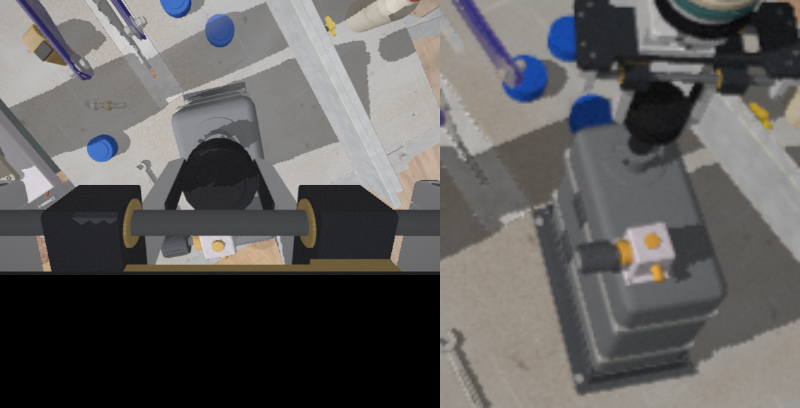

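The cap (crop (657,115)) hangs level in the jaws above the bare neck (645,155), and the vent knob (605,257) is home against its block. By the arm's readings the cap is about 5.6 cm above the neck rim. I'm handing the job in.

```bash
python3 -m handwheel '0 0 -0.2 0 0 0; 0 0 -0.2 0 0 0; 0 0 -0.2 0 0 0' && python3 -c "
from workcell import r
print(r.close_job())"
```

```text
time: 13.02
position: [0.5595, -0.221, 0.3395]
eef_rot: [180.0, 0.0, 57.6]
ft_force: [-1.2, -0.6, -0.7]
finger_gap: 0.0537
grasp_force: 55.0
the job is handed in; nothing more can be done
None
```

The job is handed in at 13 s: I pulled the vent knob fully out and pushed it home, then pressed the cap and twisted it free, and the gripper now holds it level about 6 cm above the neck; the judge's result was not shown.

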